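Clamp the spacer and hold the sprung cover below its balance point

TASK

On the bench gluing fixture, push the sliding jaw in by its upright plate at the side until it clamps the stepped metal spacer firmly against the fixed stop inside, and leave the jaw there. Then take the sprung clear cover by its bar, raise it past its balance point (about 54 degrees open) without letting it fly right up to its open stop, ease it back down to just below the balance point (about 8 degrees short of it), and finish there holding it still in the gripper: the program ends while holding the cover, for a colleague to reach in. Leave the other things on the bench where they are.

Things in the scene. Friction and masses are not known exactly. Their poses are not given: they have to be found in the camera images.
- fixture: grey open box 250 x 250 mm, walls 62 mm high and 8 mm thick, inner floor 12 mm above the bench, fixed to the bench; origin under its centre on the bench, x points away from the robot towards the hinge side, y to the side (left when yaw is 0) where the jaw's push plate stands. Closed by the cover, whose top face is 72 mm above the bench
- stop: fixed steel stop block inside the box, 50 x 16 x 26 mm; its clamping face lies at y = -35 mm in the fixture's frame, facing +y. The origin of this body is the same as the fixture's
- jaw (a joint): sliding steel jaw, m: 0 is fully drawn out, grows as the jaw moves in along the fixture's -y (limit 0.075). The jaw face is at y = 65 mm minus this value in the fixture's frame; the 40 mm wide spacer is clamped at about 0.060. It slides with about 3 N of friction and stays where it is left
- push_plate (a point): centre of the jaw's upright push plate outside the box's +y side: steel, 36 mm (fixture x) x 14 mm (fixture y) x 42 mm high, its centre 34 mm and its top 55 mm above the bench; a rod at 30 mm height joins it to the jaw inside. When clamped, its inner face is 30 mm from the box wall
- spacer_center (a point): centre, half-way up, of the loose stepped aluminium spacer on the inner floor between stop and jaw, seen through the clear cover: 50 mm (its x) x 40 mm (its y) x 26 mm high (the top 12 mm is only 22 mm wide), about 120 g
- cover (a joint): opening angle of the clear aluminium-framed cover (250 x 248 x 10 mm, 0.85 kg), rad: 0 shut, 1.5 at its open stop. Springs in the hinge carry part of its weight: left free it falls shut below 0.95 rad, which is the balance point, and springs open by itself above it. Near the balance point the force needed at the bar is small, about 0.5 N, and from shut about 1 N
- cover_hinge (a point): middle of the hinge line, along the fixture's y, at the fixture's far (+x) side: 123 mm from the fixture's centre, 67 mm above the bench
- cover_bar (a point): middle of the round steel bar, 12 mm thick, 90 mm long between its two posts (post axes) along the fixture's y, standing above the cover's near edge: with the cover shut its axis is 225 mm in front of the hinge and 42 mm above it (109 mm above the bench), with 31 mm free beneath it. It turns with the cover about the hinge: the bar goes up and away from the robot
- tape_roll: small roll of green tape lying flat by the fixture, 84 mm across, 24 high; bystander, origin under its centre
- jar: small glass jar with white cap by the fixture, 44 mm across, 70 high; bystander, origin under its centre
- mug: red plastic mug, 72 mm across, 70 high, left of the fixture; bystander, origin under its centre
- flask: tall green flask with white cap, 72 mm across, 200 high, left of the fixture; bystander, origin under its centre
- driver: black-handled screwdriver lying to the right; bystander, origin under its centre
- tape_wide: wide roll of green tape lying flat to the right, 100 mm across, 36 high; bystander, origin under its centre

How it is judged:
On the way, in this order (a step that is already met when the one before it is completed fails the run):
1. the jaw is pressed on the spacer and the spacer on the stop, at least 2 N (contact force between each of jaw, stop and spacer above 2 N and value of joint cover below 0.3 rad), for 0.1 s.
2. the cover is raised past its balance point (value of joint cover above 1 rad), for 0.1 s.
At the end, for the whole second after the job is handed in: the gripper is touching the cover and alone holds it still at 0.68 to 0.91 rad, below the 0.95 rad balance point; the jaw is within 2.5 mm of its clamped place, still pressing on the spacer (over 0.3 N), with the spacer still between it and the stop (value of joint cover between 0.68 and 0.91 rad and velocity of joint cover between -0.1 and 0.1 rad/s and contact force between the fingers and cover above 0.2 N and contact force between jaw and spacer above 0.3 N and value of joint jaw between 0.0575 and 0.0625 m and y of spacer_center in the frame of fixture between -0.018 and -0.012 m and x of spacer_center in the frame of fixture between -0.03 and 0.03 m and contact force between cover and tape_roll below 0.1 N and contact force between cover and jar below 0.1 N and contact force between cover and mug below 0.1 N and contact force between cover and flask below 0.1 N and contact force between cover and driver below 0.1 N and contact force between cover and tape_wide below 0.1 N); the arm keeps its last pose, push and grip.
It fails at once if the cover is let fly towards its open stop (beyond 1.4 rad) (value of joint cover above 1.4 rad).
It fails at once if a bystander is moved more than 30 mm (distance of any of tape_roll, jar, mug, flask, driver, tape_wide from where it was at the start of the episode above 0.03 m).
It also fails if it takes over 58 s, if anything falls off the work surface, if the arm or the gripper's body presses on something with over 40 N, if the wrist force passes 120 N, or if a joint passes its speed limit or range.

ROBOT

A 7-joint arm with a two-finger parallel gripper is mounted at the origin on the work surface. World frame = base frame: x ahead of the robot, y to its left, z up, the work surface at z = 0. Lengths are in m, angles in rad, forces in N, time in s.
With the tool pointing down it reaches from about 0.35 to 0.9 m from the base axis. Payload 19.9 kg.
Tool frame: the origin (TCP) lies midway between the tips of the shut fingers; the grasp point (between the pads) lies 19 mm behind it; z points along the fingers, y is the direction in which the jaws open and shut (so a half turn about z gives the same grasp; the last joint's range is limited). The gripper opens to 85 mm and grips with 20 to 120 N. Pads are 22 mm wide; open, the fingers measure 114 mm over their backs; the gripper's body (76 mm by 85 mm) begins 54 mm behind the grasp point. The pads swing forward as they close: fully open they stand 13 mm farther back than shut.
Start: joints at [1.28, 0.417, -0.01, 1.614, 0.005, 1.111, -0.053], TCP at [0.154, -0.606, 0.231] pointing down, gripper open.
Joint ranges: [-2.81, 2.81], [-0.39, 2.02], [-1.27, 1.25], [0.06, 2.57], [-1.19, 4.33], [0.19, 2], [-2.82, 2.82]. Speed limits (rad/s): [1.89, 1.89, 2.39, 2.39, 3.01, 3.01, 3.01].

INTERFACE

Orientations are given as a unit quaternion [w, x, y, z].
In Python, from rig import telemetry, imaging, job gives the robot as it stands.
- The arm moves only by the shell command python3 -m pendant 'ROWS' [OPENING]. ROWS is JSON, a list of rows, each a list of 2 entries, a list of its own where there are three numbers: the shift along the tool's x, y, z in m, then the turn about the tool's z in rad. In form: [[[x, y, z], twist], ...]. A call has 1 to 12 rows; each row shifts and turns the commanded pose from where the row before left it, along the tool's axes as they then stand; what a row does not reach is not made up. A row lasts 1/8 s, in which the tool goes at most 62.5 mm and 10.7 degrees, less where a joint would pass 70% of its speed; a pose out of reach is approached as far as the arm can. A call is refused whole if a number of a shift passes 0.0625 or a number of a turn 0.188, either way. A call with a gripper value outside its range is refused whole. OPENING is the opening, from 0 (shut) to 1 (fully open), set as the call begins (- or left out, the last holds). The fingers move at their own pace and stop on an object; the grip force is fixed at half the most. Time passes only in rows, so rows that do not move let the fingers close. It gives the time, the measured TCP pose, the force and the opening at its end, in the units of the state.
- telemetry.get_obs(): the state, without advancing time (a new reading comes with each control period).
- imaging.camera(name): name is "scene" or "top" or "wrist"; returns the picture (400x640x3 uint8, red, green, blue); there is no depth.
- imaging.camera_model(name): a dict with "fovy" (degrees; the focal length in pixels is half the picture's height over the tangent of half this angle, whatever the lens; pixels are square), "cx", "cy" (the principal point, pixels), "rvec" (rotation vector, rad) and "tvec" (3), from world to camera coordinates, as OpenCV has them. Camera axes: x right, y down, z forward; pixel columns grow to the right and rows downward; lengths in m; the calibration is good to about 2 mm. A picture is of the moment at which its call begins: read the wrist's pose just before it. camera_model takes no time and is no camera call; for the wrist camera it gives the pose at the moment of the call.
- job.sign_off(): hands the job in, once; it reports no verdict.
Trained networks look in the newest picture that a camera, given by its name, has taken for a name from the list of things; names that differ only in an ending like _2 or _b are one class to them, and where a whole thing is asked for, a point or a joint stands for the part that bears it (a point fixed in the world has none). Each returns a list of dicts, best first, with "score" (0 to 1); they miss things now and then, are a little off and sometimes report something else, mostly with a low value. They report only what shows in the picture. A call takes as long as a camera call.
- imaging.look_for(camera, name): "xyz" ([x, y, z] in m, in world coordinates, good to about 4 mm: the middle of the surface that is visible of it).
- imaging.trace(camera, name): "mask" (400x640 bool, what is visible of it).
The state is a dict: "clock": time; "joints": joint angles; "qd": joint speeds; "joint_torque": joint torques, N m; "ee_pos": TCP position; "ee_rot": TCP orientation; "force": force on the tool from outside, world axes, zero at the start; "wrist_torque": the same for the moment, N m; "width": finger opening in m.
Only numpy, scipy, OpenCV 4.12 (cv2) and the standard library are available. Lean on these libraries where they do the work, as an engineer would, in place of code of your own. Each camera call takes 0.05 s, during which the arm holds its last target.

## Working session

There is one attempt and no reset: what is moved stays moved. The work goes in short steps, Python scripts to look and compute and a shell command to move; the robot and the scene stay as the last step left them, time stands still between calls to the robot, and variables do not carry over. Pictures are saved under pics/ and viewed, and the job is handed in when it is done.

```bash
ls; mkdir -p pics; python3 - <<'E'
from rig import telemetry, imaging
import cv2,numpy as np
o=telemetry.get_obs()
for k,v in o.items(): print(k,np.round(v,3))
for c in("scene","top"):
    im=imaging.camera(c); cv2.imwrite(f"pics/{c}0.png",im[:,:,::-1])
    m=imaging.camera_model(c); print(c,m)
    for n in("fixture","push_plate","cover_bar","spacer_center","cover_hinge","jar","tape_roll","mug","flask","driver","tape_wide"):
        r=imaging.look_for(c,n); print(n,[(np.round(q["xyz"],3),round(q["score"],2)) for q in r[:2]])
E
```

```text
pics
clock 0.0
joints [ 1.28   0.418 -0.01   1.614  0.005  1.111 -0.053]
qd [-0.001 -0.001 -0.     0.001 -0.001  0.001 -0.001]
joint_torque [-0.0000e+00 -8.6445e+01  6.7900e-01 -4.3493e+01  1.9000e-02  7.0000e-03
  0.0000e+00]
ee_pos [ 0.154 -0.605  0.231]
ee_rot [-0.001  0.992  0.124 -0.   ]
force [-0.835 -0.188  0.019]
wrist_torque [-0.028 -0.004  0.043]
width 0.085
scene {'fovy': 47.764575798784165, 'cx': 317.24167221944117, 'cy': 198.78326580138702, 'rvec': array([ 1.60853285,  2.24431649, -0.6420581 ]), 'tvec': array([ 0.22336324, -0.38314814,  1.6290839 ])}
fixture [(array([ 0.59 , -0.081,  0.068]), 0.92)]
push_plate [(array([0.57 , 0.119, 0.033]), 0.73)]
cover_bar [(array([ 0.587, -0.091,  0.065]), 0.98)]
spacer_center [(array([ 0.608, -0.478,  0.03 ]), 0.3)]
cover_hinge [(array([ 0.593, -0.081,  0.069]), 0.71)]
jar [(array([0.661, 0.123, 0.065]), 0.62), (array([ 0.586, -0.088,  0.07 ]), 0.38)]
tape_roll [(array([ 0.592, -0.275,  0.028]), 0.94)]
mug [(array([0.58 , 0.45 , 0.126]), 0.74)]
flask [(array([0.582, 0.451, 0.125]), 0.96), (array([0.568, 0.12 , 0.033]), 0.48)]
driver 
[... 298 characters left out ...]
(array([ 0.568, -0.088,  0.065]), 0.85)]
push_plate [(array([0.567, 0.118, 0.035]), 0.49)]
cover_bar [(array([ 0.575, -0.096,  0.068]), 0.86)]
spacer_center []
cover_hinge [(array([ 0.575, -0.088,  0.068]), 0.7)]
jar [(array([0.644, 0.112, 0.074]), 0.56), (array([ 0.59 , -0.288,  0.022]), 0.39)]
tape_roll [(array([ 0.589, -0.286,  0.024]), 0.57), (array([ 0.571, -0.085,  0.071]), 0.23)]
mug [(array([ 0.577, -0.094,  0.066]), 0.69), (array([0.401, 0.382, 0.031]), 0.62)]
flask [(array([0.556, 0.442, 0.133]), 0.7), (array([ 0.568, -0.088,  0.065]), 0.27)]
driver [(array([ 0.384, -0.505,  0.019]), 0.55)]
tape_wide [(array([ 0.6  , -0.484,  0.037]), 0.62), (array([ 0.572, -0.089,  0.066]), 0.15)]
```

View pics/scene0.png

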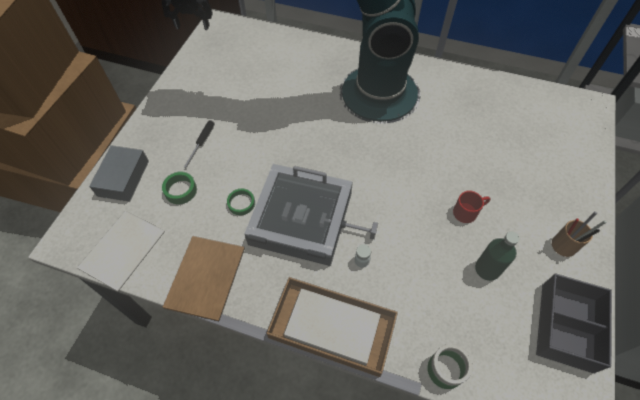

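View pics/top0.png

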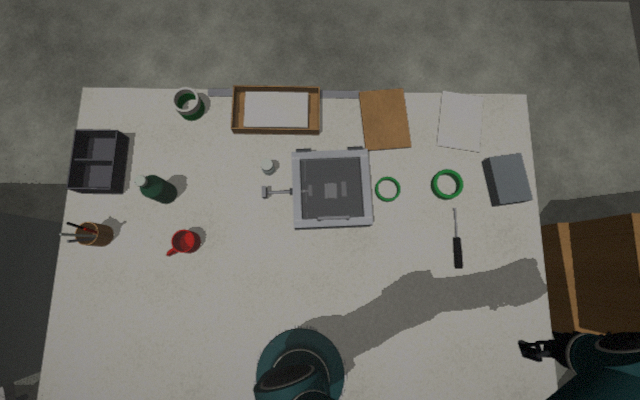

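Both views show the fixture near the middle (top camera about px 332,190), the push plate on its left at about (266,192), the jar just behind the plate at (270,167), and the tape roll at (388,189). Next I'll measure the fixture's pose accurately.

```bash
python3 - <<'E'
import cv2
a=cv2.imread("pics/top0.png")[140:240,250:410]
cv2.imwrite("pics/top0z.png",cv2.resize(a,None,fx=5,fy=5,interpolation=cv2.INTER_CUBIC))
a=cv2.imread("pics/scene0.png")[155:275,235:395]
cv2.imwrite("pics/scene0z.png",cv2.resize(a,None,fx=5,fy=5,interpolation=cv2.INTER_CUBIC))
E
```

```text
(no output)
```

View pics/top0z.png

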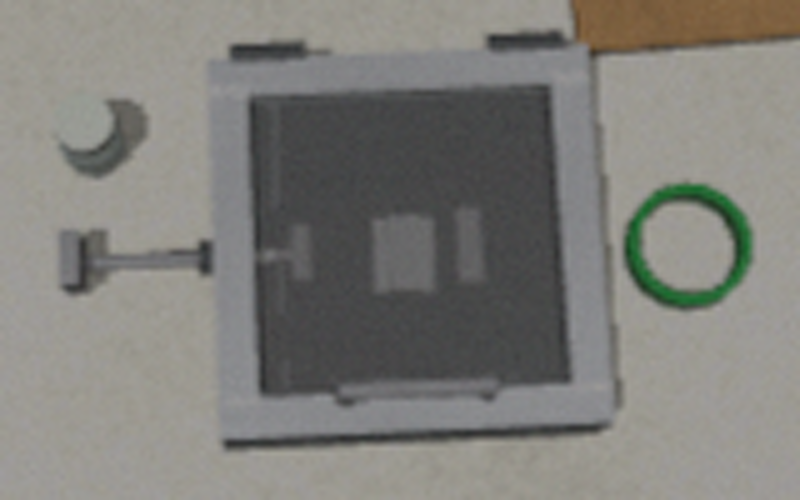

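View pics/scene0z.png

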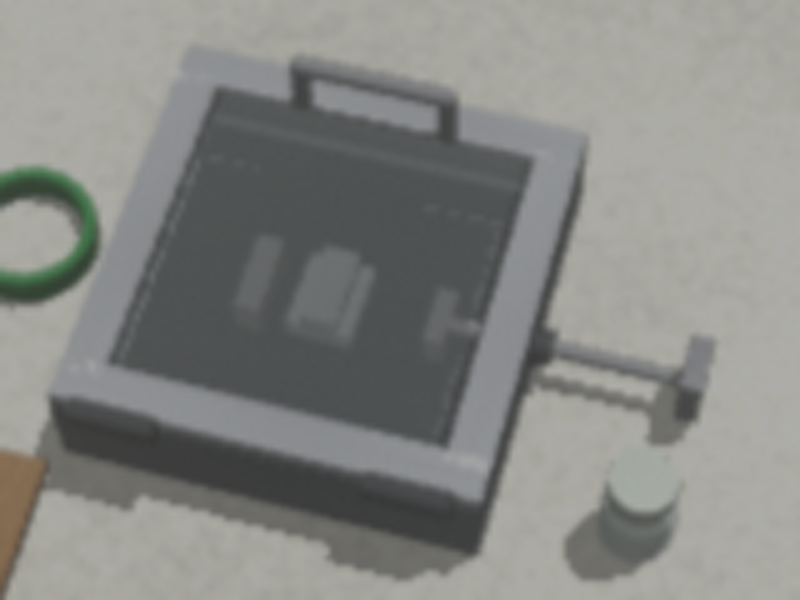

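```bash
cat > h.py <<'E'
import numpy as np,cv2
from rig import telemetry,imaging
def K(m):
    f=200/np.tan(np.radians(m["fovy"])/2); return np.array([[f,0,m["cx"]],[0,f,m["cy"]],[0,0,1]])
def proj(c,P,m=None):
    m=m or imaging.camera_model(c); return cv2.projectPoints(np.array(P,float).reshape(-1,1,3),m["rvec"],m["tvec"],K(m),None)[0].reshape(-1,2)
def ray(c,uv,z,m=None):
    m=m or imaging.camera_model(c); R=cv2.Rodrigues(m["rvec"])[0]; o=-R.T@m["tvec"]
    d=R.T@np.linalg.inv(K(m))@np.array([uv[0],uv[1],1]); return o+d*(z-o[2])/d[2]
def fx(p,P):
    P=np.atleast_2d(P);c,s=np.cos(p[2]),np.sin(p[2])
    return np.c_[p[0]+c*P[:,0]-s*P[:,1],p[1]+s*P[:,0]+c*P[:,1],P[:,2]]
def up(z,ox,oy,f=5): return (np.array(z,float)+.5)/f-.5+[ox,oy]
E
python3 - <<'E'
from h import *
from scipy.optimize import least_squares
t=up([(208,60),(588,48),(614,425),(222,440)],250,140)
s=up([(185,48),(587,135),(480,500),(52,395)],235,155)
h=.125
C=[(h,h,.072),(h,-h,.072),(-h,-h,.072),(-h,h,.072)]
S=[(-h,-h,.072),(-h,h,.072),(h,h,.072),(h,-h,.072)]
bt=up([(338,388),(498,382)],250,140); bs=up([(295,63),(458,98)],235,155)
B=[(-.102,.045,.109),(-.102,-.045,.109)]
for name,f in (("top",lambda p:proj("top",fx(p,C))-t),("scene",lambda p:proj("scene",fx(p,S))-s),("both",lambda p:np.r_[proj("top",fx(p,C))-t,proj("scene",fx(p,S))-s])):
    r=least_squares(lambda p:f(p).ravel(),[.58,-.08,0]);print(name,np.round(r.x,4),np.round(r.fun,1))
p=r.x
print("bar world",fx(p,B)); print(proj("top",fx(p,B))-bt, proj("scene",fx(p,B[::-1]))-bs)
for u in[(60,230),(80,230),(80,290),(66,290)]: print("plate top",ray("top",up(u,250,140),.055))
for u in[(690,338),(714,338),(708,370),(680,382)]: print("plate sc",ray("scene",up(u,235,155),.055))
for u in[(238,240),(268,240),(488,440)]: pass
print("jar",ray("top",up((84,124),250,140),.07),ray("scene",up((643,480),235,155),.07))
E
```

```text
top [ 0.5756 -0.0895  0.054 ] [ 0.  -0.1  0.2 -0.4  0.4  0.1 -0.6  0.3]
scene [ 0.5777 -0.0901  0.0648] [ 0.5 -0.7 -0.1 -0.8  0.6  0.7 -1.   0.5]
both [ 0.5767 -0.0899  0.0596] [-0.1 -0.2  0.1 -1.   0.7 -0.4 -0.2  0.2  1.  -1.1  0.3 -0.8  0.5  0.6
 -0.9 -0.1]
bar world [[ 0.47221611 -0.05103953  0.109     ]
 [ 0.47757413 -0.1408799   0.109     ]]
[[ 1.8757951   0.68700377]
 [-0.73799962  0.55737916]] [[ 1.13117123  0.3489974 ]
 [-1.88697827 -0.09276443]]
plate top [0.58193151 0.13634736 0.055     ]
plate top [0.5821283  0.12335717 0.055     ]
plate top [0.54246919 0.1217696  0.055     ]
plate top [0.5423358  0.13080442 0.055     ]
plate sc [0.55124221 0.12084281 0.055     ]
plate sc [0.54688477 0.13381964 0.055     ]
plate sc [0.56790119 0.13593176 0.055     ]
plate sc [0.58031954 0.12295002 0.055     ]
jar [0.64937489 0.12154567 0.07      ] [0.65241838 0.12064265 0.07      ]
```

Fixture pose is about (0.577, -0.090), yaw 0.06. The bar middle is at (0.475, -0.096, 0.109) and the plate centre at (0.563, 0.130), which agrees with the given sizes. First I twist the tool so its x lies along fixture +y and its y along fixture +x, closing the fingers for pushing.

```bash
python3 -m pendant '[[[0,0,0],-0.1725],[[0,0,0],-0.1725],[[0,0,0],-0.1725],[[0,0,0],-0.1725],[[0,0,0],-0.1725],[[0,0,0],-0.1725],[[0,0,0],-0.1725],[[0,0,0],-0.1725]]' 0
cat >> h.py <<'E'
from scipy.spatial.transform import Rotation as Ro
FP=np.array([.5767,-.0899,.0596])
def st():
    o=telemetry.get_obs(); q=np.array(o["ee_rot"]); R=Ro.from_quat(q[[1,2,3,0]]).as_matrix()
    p=np.array(o["ee_pos"]); c,s=np.cos(FP[2]),np.sin(FP[2]); d=p[:2]-FP[:2]
    f=np.array(o["force"])
    print("t",round(float(o["clock"]),2),"tcp",p.round(4),"fix",np.round([c*d[0]+s*d[1],-s*d[0]+c*d[1],p[2]],4),"yaw",round(float(np.arctan2(R[1,0],R[0,0])),4),"zax",R[:,2].round(3),"F fix",np.round([c*f[0]+s*f[1],-s*f[0]+c*f[1],f[2]],2),"w",round(float(o["width"]),4),"j",np.round(o["joints"],2))
    return o,R
def go(tx,ty,tz):
    "tool-axes shift to fixture-frame TCP target"
    o,R=st(); t=fx(FP,[(tx,ty,tz)])[0]; print("need",np.round(R.T@(t-np.array(o["ee_pos"])),4))
E
python3 -c "
from h import *
go(0,.27,.231)"
```

```text
clock: 2.2
ee_pos: [0.1539, -0.6057, 0.2313]
ee_rot: [-0.0, 0.684, 0.729, -0.0]
force: [-0.0, 0.0, 0.1]
width: -0.0003
t 2.2 tcp [ 0.1539 -0.6057  0.2313] fix [-0.4528 -0.4897  0.2313] yaw 1.6344 zax [-0.  0. -1.] F fix [-0.03  0.04  0.06] w -0.0003 j [ 1.48  0.43 -0.27  1.61  0.13  1.12  1.24]
need [7.579e-01 4.559e-01 3.000e-04]
```

```bash
python3 -m pendant '[[[0.047,0.0285,0],0],[[0.047,0.0285,0],0],[[0.047,0.0285,0],0],[[0.047,0.0285,0],0],[[0.047,0.0285,0],0],[[0.047,0.0285,0],0],[[0.047,0.0285,0],0],[[0.047,0.0285,0],0],[[0.047,0.0285,0],0],[[0.047,0.0285,0],0],[[0.047,0.0285,0],0],[[0.047,0.0285,0],0]]' >/dev/null
python3 -c "
from h import *
go(0,.265,.231)"
```

```text
t 3.7 tcp [ 0.4633 -0.0214  0.2316] fix [-0.1091  0.0752  0.2316] yaw 1.6283 zax [ 0.001 -0.    -1.   ] F fix [ 1.68 -1.19 -0.8 ] w -0.0001 j [ 0.69  0.19 -0.78  1.98  0.16  1.03 -0.11]
need [0.1901 0.1087 0.0006]
```

```bash
python3 -m pendant '[[[0.045,0.0275,0],0],[[0.045,0.0275,0],0],[[0.045,0.0275,0],0],[[0.045,0.0275,0],0],[[0,0,0],0]]' >/dev/null
python3 - <<'E'
from h import *
go(0,.262,.03)
for c in("scene","wrist"):
    im=imaging.camera(c); cv2.imwrite(f"pics/{c}1.png",im[:,:,::-1])
E
```

```text
t 4.33 tcp [0.5622 0.1673 0.2309] fix [0.0009 0.2576 0.2309] yaw 1.6334 zax [-0.001  0.002 -1.   ] F fix [-0.35  0.26  0.19] w 0.0003 j [ 0.27  0.46 -0.8   1.69  0.35  1.14 -0.57]
need [ 0.004  -0.0007  0.201 ]
```

View pics/wrist1.png

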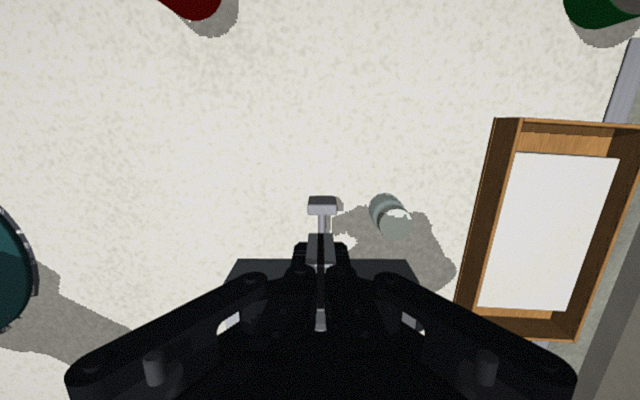

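View pics/scene1.png

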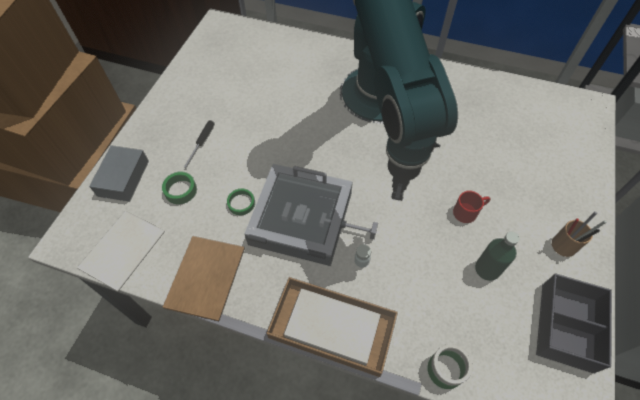

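```bash
python3 - <<'E'
from h import *
c,s=np.cos(FP[2]),np.sin(FP[2])
for u in[(308,197),(337,197),(339,208),(307,208)]:
    w=ray("wrist",u,.055); d=w[:2]-FP[:2]; print(w.round(4),np.round([c*d[0]+s*d[1],-s*d[0]+c*d[1]],4))
E
```

```text
[0.55   0.1421 0.055 ] [-0.0129  0.2332]
[0.5845 0.1442 0.055 ] [0.0217 0.2332]
[0.5879 0.1306 0.055 ] [0.0243 0.2194]
[0.5494 0.1283 0.055 ] [-0.0142  0.2194]
```

The wrist view shows the plate at (322,203) and the jar at (390,215), off to the side. The plate's outer face is at fixture y of about 0.231. I descend outside it.

```bash
python3 -m pendant '[[[0.008,0.001,0],0],[[0,0,0.05],0],[[0,0,0.05],0],[[0,0,0.05],0],[[0,0,0.05],0],[[0,0,0],0],[[0,0,0],0]]'
python3 - <<'E'
from h import *
go(0.002,.25,.03)
im=imaging.camera("wrist"); cv2.imwrite(f"pics/wrist2.png",im[:,:,::-1])
E
```

```text
clock: 5.3
ee_pos: [0.5634, 0.1715, 0.0333]
ee_rot: [0.0, 0.686, 0.727, 0.001]
force: [-1.3, -0.7, 1.1]
width: 0.0002
t 5.3 tcp [0.5634 0.1715 0.0333] fix [0.0023 0.2618 0.0333] yaw 1.6284 zax [ 0.002  0.001 -1.   ] F fix [-1.32 -0.58  1.05] w 0.0002 j [ 0.14  0.71 -0.65  1.82  0.57  0.81 -0.74]
need [-0.0118 -0.0003  0.0033]
```

View pics/wrist2.png

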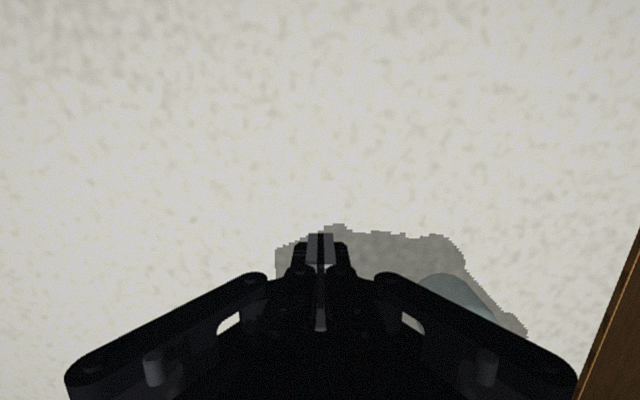

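The fingers are down beyond the plate, and the jar at (450,300) is clear. Now I push most of the way.

```bash
python3 -m pendant '[[[-0.01,0,0.002],0],[[-0.01,0,0],0],[[-0.01,0,0],0],[[-0.01,0,0],0],[[-0.01,0,0],0],[[-0.008,0,0],0],[[-0.006,0,0],0],[[0,0,0],0]]'
python3 - <<'E'
from h import *
go(0.002,.18,.03)
for c in("top","scene"):
  im=imaging.camera(c); a=im[140:240,250:410] if c=="top" else im[155:275,235:395]; cv2.imwrite(f"pics/{c}3.png",cv2.resize(a,None,fx=5,fy=5,interpolation=2)[:,:,::-1])
E
```

```text
clock: 6.35
ee_pos: [0.5661, 0.1064, 0.029]
ee_rot: [0.0, 0.687, 0.727, -0.001]
force: [-0.1, 0.5, 0.5]
width: 0.0001
t 6.35 tcp [0.5661 0.1064 0.029 ] fix [0.0011 0.1966 0.029 ] yaw 1.628 zax [-0.001 -0.001 -1.   ] F fix [-0.08  0.48  0.53] w 0.0001 j [ 0.25  0.7  -0.64  1.85  0.57  0.79 -0.64]
need [-0.0166  0.001  -0.0009]
```

View pics/top3.png

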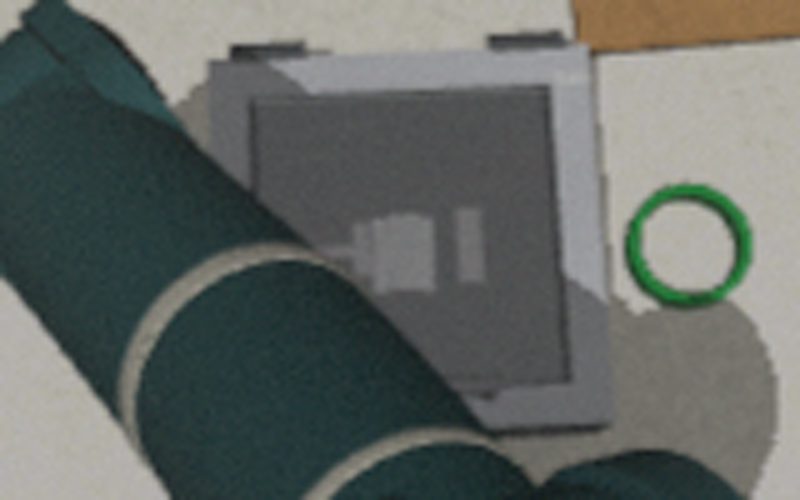

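View pics/scene3.png

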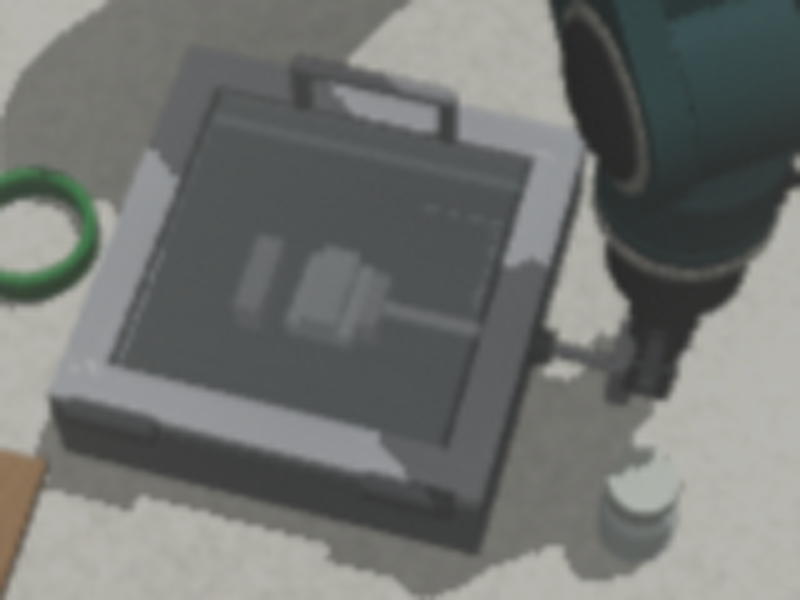

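The jaw has just reached the spacer at (360,250) in the top crop. A gap to the stop remains, from about (437,250) to (457,250), roughly 12 mm. I keep pushing gently.

```bash
python3 -m pendant '[[[-0.004,0,0],0],[[-0.004,0,0],0],[[-0.003,0,0],0],[[-0.001,0,0],0],[[0,0,0],0]]'; python3 -c "
from h import *
st()"; python3 -m pendant '[[[-0.002,0,0],0],[[0,0,0],0]]'; python3 -c "
from h import *
st()";python3 -m pendant '[[[-0.002,0,0],0],[[0,0,0],0]]'; python3 -c "
from h import *
st()"
```

```text
clock: 7.08
ee_pos: [0.567, 0.0951, 0.0293]
ee_rot: [0.0, 0.686, 0.727, -0.0]
force: [-0.9, 1.2, 0.6]
width: -0.0002
t 7.08 tcp [0.567  0.0951 0.0293] fix [0.0013 0.1853 0.0293] yaw 1.6286 zax [-0. -0. -1.] F fix [-0.87  1.25  0.56] w -0.0002 j [ 0.27  0.69 -0.65  1.86  0.57  0.79 -0.62]
clock: 7.32
ee_pos: [0.5671, 0.0933, 0.0293]
ee_rot: [0.0, 0.686, 0.727, 0.0]
force: [-1.6, 2.3, -1.2]
width: 0.0002
t 7.33 tcp [0.5671 0.0933 0.0293] fix [0.0014 0.1834 0.0293] yaw 1.6286 zax [ 0.  0. -1.] F fix [-1.44  2.38 -1.17] w 0.0002 j [ 0.27  0.69 -0.65  1.86  0.57  0.79 -0.62]
clock: 7.58
ee_pos: [0.5673, 0.0912, 0.0293]
ee_rot: [0.0, 0.686, 0.727, 0.0]
force: [-1.8, 3.0, -1.4]
width: -0.0001
t 7.58 tcp [0.5673 0.0912 0.0293] fix [0.0014 0.1814 0.0293] yaw 1.6286 zax [ 0. -0. -1.] F fix [-1.65  3.08 -1.39] w -0.0001 j [ 0.28  0.69 -0.65  1.86  0.57  0.79 -0.62]
```

```bash
for i in 1; do python3 -m pendant '[[[-0.002,0,0],0],[[0,0,0],0]]'; done; python3 -c "
from h import *
st()"; python3 -m pendant '[[[-0.002,0,0],0],[[0,0,0],0]]'; python3 -c "
from h import *
st()"
```

```text
clock: 7.82
ee_pos: [0.5673, 0.0893, 0.0293]
ee_rot: [-0.0, 0.686, 0.727, 0.0]
force: [-0.7, 2.9, -1.2]
width: 0.0001
t 7.83 tcp [0.5673 0.0893 0.0293] fix [0.0013 0.1794 0.0293] yaw 1.6287 zax [ 0.  0. -1.] F fix [-0.57  2.91 -1.19] w 0.0001 j [ 0.28  0.69 -0.65  1.86  0.57  0.79 -0.61]
clock: 8.07
ee_pos: [0.5674, 0.0892, 0.0294]
ee_rot: [-0.001, 0.686, 0.728, 0.001]
force: [0.2, 12.8, -3.4]
width: -0.0001
t 8.07 tcp [0.5674 0.0892 0.0294] fix [0.0014 0.1794 0.0294] yaw 1.6302 zax [ 0.001  0.002 -1.   ] F fix [ 0.93 12.77 -3.39] w -0.0001 j [ 0.28  0.69 -0.65  1.86  0.57  0.78 -0.61]
```

The jaw stopped at 0.179 and the force jumped to 12.8 N, so the spacer is clamped. I press a little more and hold.

```bash
python3 -m pendant '[[[-0.0015,0,0],0],[[0,0,0],0],[[0,0,0],0]]'; python3 -c "
from h import *
st()
im=imaging.camera('scene'); a=im[155:275,235:395]; cv2.imwrite('pics/scene4.png',cv2.resize(a,None,fx=5,fy=5,interpolation=2)[:,:,::-1])"
```

```text
clock: 8.45
ee_pos: [0.5673, 0.0892, 0.0294]
ee_rot: [-0.001, 0.685, 0.728, 0.002]
force: [-1.0, 20.3, -6.3]
width: -0.0001
t 8.45 tcp [0.5673 0.0892 0.0294] fix [0.0013 0.1793 0.0294] yaw 1.6313 zax [ 0.001  0.004 -1.   ] F fix [ 0.24 20.37 -6.26] w -0.0001 j [ 0.29  0.69 -0.65  1.86  0.57  0.78 -0.61]
```

View pics/scene4.png

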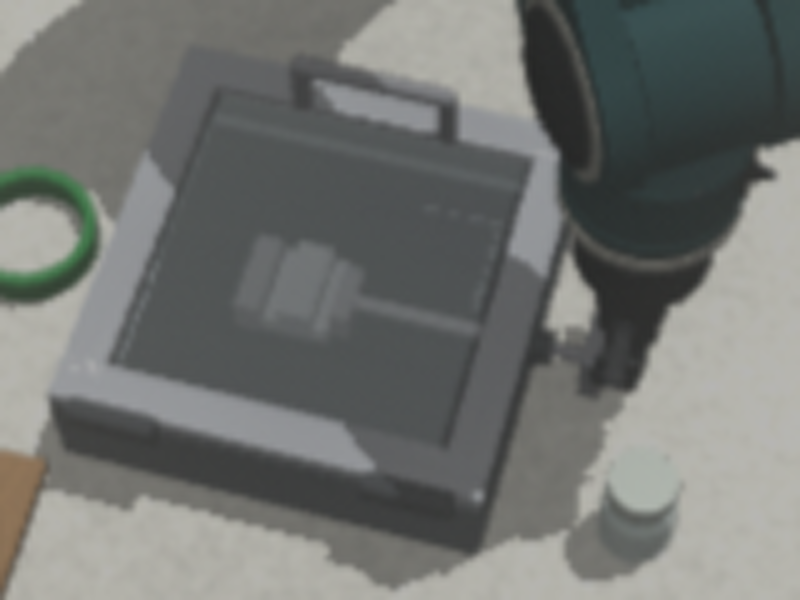

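The spacer at (300,285) is now closed against the stop, with no gap on either side. I back off gently, rise, and go above the bar.

```bash
python3 -m pendant '[[[0.003,0,0],0],[[0.007,0,0],0],[[0.015,0,0],0],[[0.015,0,0],0],[[0,0,-0.05],0],[[0,0,-0.05],0],[[0,0,-0.05],0],[[0,0,-0.03],0],[[0,0,0],0]]' 
python3 -c "
from h import *
go(-.102,.0,.2)
im=imaging.camera('wrist'); cv2.imwrite('pics/wrist5.png',im[:,:,::-1])"
```

```text
clock: 9.62
ee_pos: [0.566, 0.127, 0.2115]
ee_rot: [0.001, 0.686, 0.728, 0.001]
force: [0.6, -0.0, -0.7]
width: 0.0
t 9.62 tcp [0.566  0.127  0.2115] fix [0.0022 0.2172 0.2115] yaw 1.6294 zax [ 0.004  0.    -1.   ] F fix [ 0.65 -0.07 -0.7 ] w 0.0 j [ 0.34  0.47 -0.8   1.73  0.37  1.1  -0.52]
need [-0.2173 -0.104   0.0111]
```

```bash
python3 -m pendant '[[[-0.0435,-0.0208,0],0],[[-0.0435,-0.0208,0],0],[[-0.0435,-0.0208,0],0],[[-0.0435,-0.0208,0],0],[[-0.0435,-0.0208,0],0],[[0,0,0],0],[[0,0,0],0]]' 0.6 
python3 -c "
from h import *
go(-.102,.0,.2)
for c in('wrist','scene'):
  im=imaging.camera(c); cv2.imwrite(f'pics/{c}6.png',im[:,:,::-1])"
```

```text
clock: 10.55
ee_pos: [0.4738, -0.0966, 0.2087]
ee_rot: [-0.001, 0.686, 0.727, -0.0]
force: [-0.3, 0.6, 0.6]
width: 0.0516
t 10.55 tcp [ 0.4738 -0.0966  0.2087] fix [-0.1031 -0.0006  0.2087] yaw 1.6291 zax [-0.001  0.001 -1.   ] F fix [-0.26  0.58  0.63] w 0.0516 j [ 0.83  0.27 -0.8   1.96  0.23  1.   -0.01]
need [0.0006 0.0011 0.0087]
```

View pics/wrist6.png

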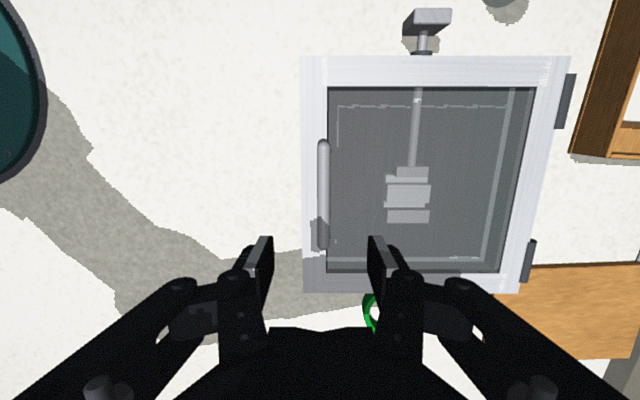

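View pics/scene6.png

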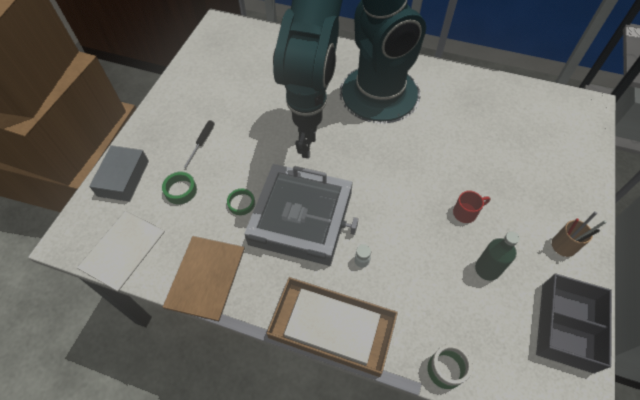

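```bash
python3 - <<'E'
from h import *
c,s=np.cos(FP[2]),np.sin(FP[2])
def F(w): d=w[:2]-FP[:2]; return np.round([c*d[0]+s*d[1],-s*d[0]+c*d[1]],4)
for u,z in[((323,140),.112),((323,249),.112),((302,57),.072),((570,57),.072),((520,293),.072),((303,293),.072),((387,209),.038),((428,209),.038),((408,9),.055),((452,9),.055),((402,33),.055),((447,36),.055)]:
    print(u,F(ray("wrist",u,z)))
E
```

```text
(323, 140) [-0.0989  0.0521]
(323, 249) [-0.0985 -0.0492]
(302, 57) [-0.1179  0.1235]
(570, 57) [0.1265 0.1237]
(520, 293) [ 0.1307 -0.1249]
(303, 293) [-0.121  -0.1253]
(387, 209) [-0.0219 -0.0338]
(428, 209) [ 0.0267 -0.0338]
(408, 9) [-0.0199  0.1672]
(452, 9) [0.0209 0.1672]
(402, 33) [-0.0239  0.1474]
(447, 36) [0.0191 0.1449]
```

The wrist view gives the bar, px (323,140)–(323,249), at fixture x of about -0.099. So the fixture sits about 3 mm farther out in x than my first fit. I correct for that and descend over the bar.

```bash
sed -i 's/FP=np.array(\[.5767/FP=np.array([.5797/' h.py
python3 -m pendant '[[[0,0.0035,0],0],[[0,0,0.04],0],[[0,0,0.04],0],[[0,0,0.03],0],[[0,0,0.008],0],[[0,0,0],0],[[0,0,0],0]]'
python3 -c "
from h import *
go(-.102,.0,.09)
for c in('wrist','scene'):
  im=imaging.camera(c); cv2.imwrite(f'pics/{c}7.png',im[:,:,::-1])
a=im[135:235,235:355];cv2.imwrite('pics/scene7.png',cv2.resize(a,None,fx=6,fy=6,interpolation=2)[:,:,::-1])"
```

```text
clock: 11.52
ee_pos: [0.4782, -0.0971, 0.0924]
ee_rot: [0.001, 0.686, 0.727, 0.0]
force: [0.5, -0.5, -0.3]
width: 0.0514
t 11.53 tcp [ 0.4782 -0.0971  0.0924] fix [-0.1018 -0.0012  0.0924] yaw 1.6289 zax [ 0.001 -0.    -1.   ] F fix [ 0.51 -0.5  -0.32] w 0.0514 j [ 0.72  0.46 -0.7   2.05  0.42  0.78 -0.18]
need [ 0.0012 -0.0003  0.0024]
```

View pics/wrist7.png

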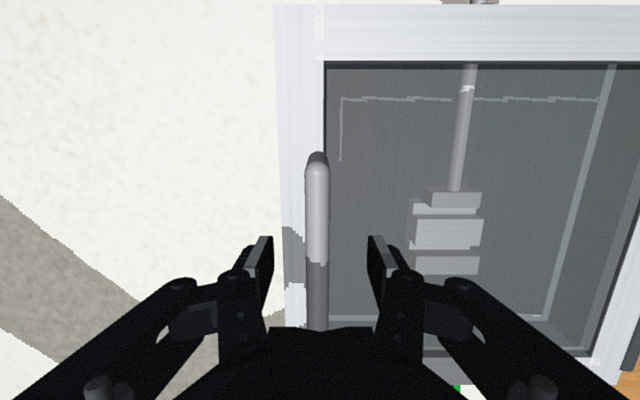

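View pics/scene7.png

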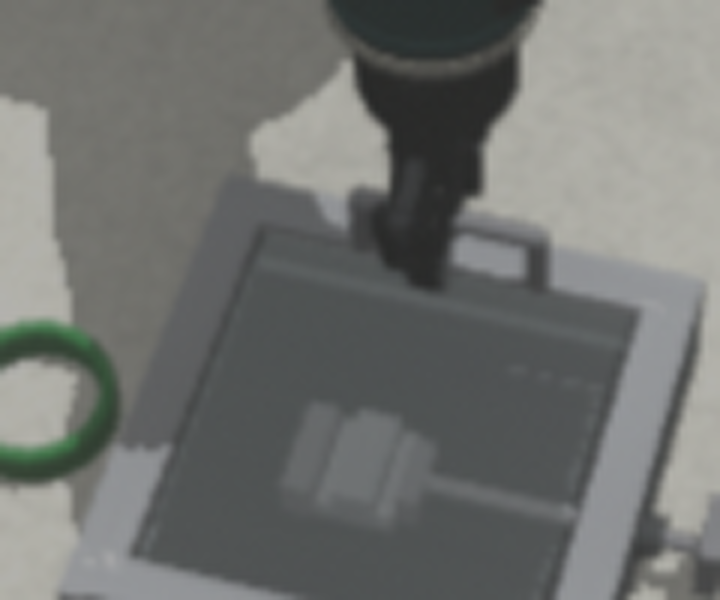

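The bar at px 317 sits between the fingers, whose midpoint is about px 320. Closing.

```bash
python3 -m pendant '[[[0,0,0.002],0],[[0,0,0],0],[[0,0,0],0],[[0,0,0],0],[[0,0,0],0]]' 0
python3 -c "
from h import *
st()"
```

```text
clock: 12.25
ee_pos: [0.4766, -0.0973, 0.0891]
ee_rot: [-0.001, 0.686, 0.727, -0.001]
force: [-5.8, 0.1, 4.4]
width: 0.0101
t 12.25 tcp [ 0.4766 -0.0973  0.0891] fix [-0.1034 -0.0012  0.0891] yaw 1.6286 zax [-0.002 -0.    -1.   ] F fix [-5.77  0.43  4.39] w 0.0101 j [ 0.72  0.46 -0.7   2.05  0.42  0.77 -0.18]
```

```bash
cat >> h.py <<'E'
def P(t): return np.array([.225*(1-np.cos(t))+.042*np.sin(t), .225*np.sin(t)-.042*(1-np.cos(t))])
def rows(ts):
    a=P(ts[0])
    for t in ts[1:]:
        b=P(t); d=np.round(b-a,4); a=a+d; print(round(t,3),"[[0,%g,%g],0],"%(d[0],-d[1]))
def th(): # angle from TCP, ref: shut grasp (fix x -.1034, z .0891)
    o,R=st(); c,s=np.cos(FP[2]),np.sin(FP[2]); d=np.array(o["ee_pos"])[:2]-FP[:2]
    v=np.array([c*d[0]+s*d[1]+.1034-.225, o["ee_pos"][2]-.0891+.042])
    a=np.arctan2(v[1],-v[0])-np.arctan2(.042,.225); print("theta",round(a,3),"radius err mm",round(1e3*(np.hypot(*v)-np.hypot(.225,.042)),2))
E
python3 -c "
from h import *
rows([0,.02,.05,.1,.15,.2]); print(); rows(list(np.arange(.2,1.081,.055)))"
```

```text
0.02 [[0,0.0009,-0.0045],0],
0.05 [[0,0.0015,-0.0067],0],
0.1 [[0,0.0029,-0.0111],0],
0.15 [[0,0.0035,-0.0109],0],
0.2 [[0,0.004,-0.0107],0],

0.255 [[0,0.005,-0.0115],0],
0.31 [[0,0.0057,-0.0113],0],
0.365 [[0,0.0063,-0.0109],0],
0.42 [[0,0.0069,-0.0105],0],
0.475 [[0,0.0074,-0.0102],0],
0.53 [[0,0.008,-0.0097],0],
0.585 [[0,0.0085,-0.0093],0],
0.64 [[0,0.009,-0.0088],0],
0.695 [[0,0.0095,-0.0083],0],
0.75 [[0,0.0099,-0.0077],0],
0.805 [[0,0.0103,-0.0072],0],
0.86 [[0,0.0107,-0.0067],0],
0.915 [[0,0.0111,-0.006],0],
0.97 [[0,0.0113,-0.0054],0],
1.025 [[0,0.0117,-0.0047],0],
1.08 [[0,0.0119,-0.0042],0],
```

```bash
python3 -m pendant '[[[0,0.0005,-0.0045],0],[[0,0.0015,-0.0067],0],[[0,0.0029,-0.0111],0],[[0,0.0035,-0.0109],0],[[0,0.004,-0.0107],0],[[0,0,0],0]]'
python3 -c "
from h import *
th()"
```

```text
clock: 13.0
ee_pos: [0.4893, -0.0965, 0.1341]
ee_rot: [-0.0, 0.686, 0.727, -0.001]
force: [-9.5, -0.6, 1.7]
width: 0.0104
t 13.0 tcp [ 0.4893 -0.0965  0.1341] fix [-0.0906 -0.0012  0.1341] yaw 1.6286 zax [-0.001 -0.001 -1.   ] F fix [-9.54 -0.04  1.73] w 0.0104 j [ 0.75  0.41 -0.74  1.99  0.36  0.87 -0.13]
theta 0.205 radius err mm 0.47
```

The force is small, 9.5 N along -x, so my arc runs slightly too far out. I shift back 1.5 mm and continue in two parts.

```bash
python3 -m pendant '[[[0,0.0035,-0.0115],0],[[0,0.0057,-0.0113],0],[[0,0.0063,-0.0109],0],[[0,0.0069,-0.0105],0],[[0,0.0074,-0.0102],0],[[0,0.008,-0.0097],0],[[0,0.0085,-0.0093],0],[[0,0.009,-0.0088],0],[[0,0,0],0]]'
python3 -c "
from h import *
th()"
```

```text
clock: 14.12
ee_pos: [0.5443, -0.0934, 0.217]
ee_rot: [-0.001, 0.686, 0.727, -0.002]
force: [-24.1, -2.2, 23.2]
width: 0.0098
t 14.12 tcp [ 0.5443 -0.0934  0.217 ] fix [-0.0355 -0.0014  0.217 ] yaw 1.6286 zax [-0.003 -0.001 -1.   ] F fix [-24.21  -0.75  23.23] w 0.0098 j [ 0.72  0.4  -0.77  1.79  0.31  1.08 -0.09]
theta 0.64 radius err mm 2.55
```

The force of 33 N points radially outward, so my arc is a few mm too tight. I relieve it outward.

```bash
python3 -m pendant '[[[0,-0.0027,-0.0029],0],[[0,0,0],0]]'
python3 -c "
from h import *
th()"
```

```text
clock: 14.38
ee_pos: [0.5449, -0.0933, 0.2183]
ee_rot: [0.002, 0.686, 0.727, 0.002]
force: [29.5, -2.6, -35.8]
width: 0.0101
t 14.38 tcp [ 0.5449 -0.0933  0.2183] fix [-0.0349 -0.0013  0.2183] yaw 1.629 zax [ 0.006  0.001 -1.   ] F fix [ 29.32  -4.31 -35.79] w 0.0101 j [ 0.73  0.39 -0.77  1.79  0.31  1.07 -0.09]
theta 0.646 radius err mm 3.08
```

```bash
python3 -m pendant '[[[0,0.0015,0.0017],0],[[0,0,0],0]]'
python3 -c "
from h import *
th()"
```

```text
clock: 14.62
ee_pos: [0.5439, -0.0934, 0.2169]
ee_rot: [-0.0, 0.686, 0.727, -0.0]
force: [-2.7, -3.4, -0.2]
width: 0.0096
t 14.62 tcp [ 0.5439 -0.0934  0.2169] fix [-0.036  -0.0013  0.2169] yaw 1.6287 zax [-0.001 -0.    -1.   ] F fix [-2.94 -3.23 -0.15] w 0.0096 j [ 0.73  0.4  -0.77  1.79  0.31  1.08 -0.09]
theta 0.638 radius err mm 2.78
```

```bash
python3 - <<'E'
from h import *
from scipy.optimize import least_squares
pts=np.array([(-.1034,.0891),(-.0906,.1341),(-.036,.2169)]); r=np.hypot(.225,.042)
s=least_squares(lambda c:np.hypot(*(pts-c).T)-r,[.12,.05]);print(s.x,s.fun)
c=s.x
ang=lambda p:np.arctan2(p[1]-c[1],c[0]-p[0])-np.arctan2(.042,.225)
print([ang(p) for p in pts])
im=imaging.camera("scene");cv2.imwrite("pics/scene8.png",cv2.resize(im[60:260,200:420],None,fx=3,fy=3)[:,:,::-1])
a=ang(pts[2])
def q(t): t=t+np.arctan2(.042,.225); return c+r*np.array([-np.cos(t),np.sin(t)])
p=q(a)
for t in list(np.arange(a+.05,1.09,.05)):
    d=np.round(q(t)-p,4);p=p+d;print(round(t,3),"[[0,%g,%g],0],"%(d[0],-d[1]))
E
```

```text
[0.12263845 0.05176333] [ 0.00021487 -0.00030393  0.00010325]
[np.float64(-0.020842516692964136), np.float64(0.18394533491181622), np.float64(0.6209228363573188)]
0.671 [[0,0.0084,-0.0077],0],
0.721 [[0,0.0089,-0.0073],0],
0.771 [[0,0.0091,-0.0068],0],
0.821 [[0,0.0096,-0.0064],0],
0.871 [[0,0.0098,-0.0059],0],
0.921 [[0,0.0101,-0.0054],0],
0.971 [[0,0.0103,-0.0049],0],
1.021 [[0,0.0106,-0.0043],0],
1.071 [[0,0.0108,-0.0038],0],
```

View pics/scene8.png

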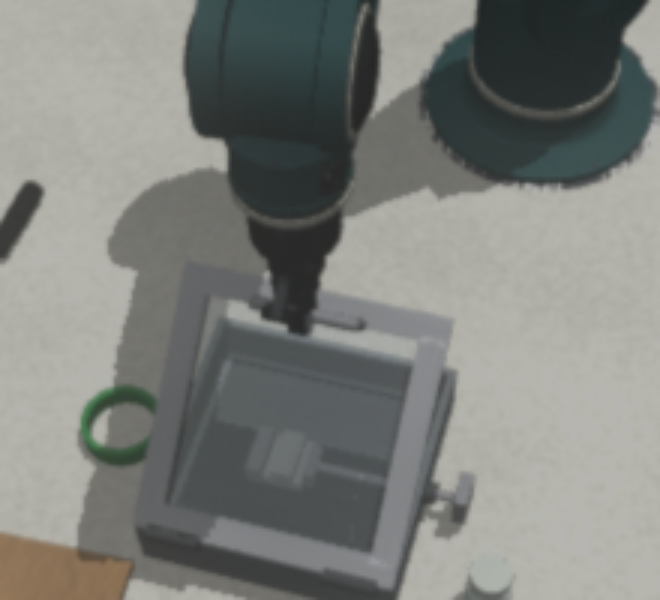

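The cover is rising in the gripper (bar at (310,315) in the crop) and the clamped stack is unchanged. I continue with the refitted arc.

```bash
cat >> h.py <<'E'
CC=np.array([.1226,.0518])
def th2():
    o,R=st(); c,s=np.cos(FP[2]),np.sin(FP[2]); d=np.array(o["ee_pos"])[:2]-FP[:2]
    v=np.array([c*d[0]+s*d[1], o["ee_pos"][2]])-CC
    a=np.arctan2(v[1],-v[0])-np.arctan2(.042,.225); f=np.array(o["force"]); u=v/np.hypot(*v); F=np.array([c*f[0]+s*f[1],f[2]])
    print("theta",round(a,3),"r err mm",round(1e3*(np.hypot(*v)-np.hypot(.225,.042)),2),"F radial",round(u@F,1),"F opening dir",round(F@np.array([u[1],-u[0]]),1),"outward",u.round(2))
E
python3 -m pendant '[[[0,0.0084,-0.0077],0],[[0,0.0089,-0.0073],0],[[0,0.0091,-0.0068],0],[[0,0.0096,-0.0064],0],[[0,0,0],0]]'
python3 -c "
from h import *
th2()"
```

```text
clock: 15.3
ee_pos: [0.5808, -0.0913, 0.2464]
ee_rot: [0.001, 0.686, 0.727, 0.0]
force: [-9.6, -4.5, 11.9]
width: 0.0094
t 15.3 tcp [ 0.5808 -0.0913  0.2464] fix [ 0.001  -0.0014  0.2464] yaw 1.6286 zax [ 0.001 -0.001 -1.   ] F fix [-9.86 -3.96 11.95] w 0.0094 j [ 0.68  0.43 -0.76  1.67  0.32  1.16 -0.1 ]
theta 0.828 r err mm 0.59 F radial 15.4 F opening dir -2.0 outward [-0.53  0.85]
```

```bash
python3 -m pendant '[[[0,0.0094,-0.0067],0],[[0,0.0101,-0.0056],0],[[0,0.0103,-0.005],0],[[0,0.0105,-0.0045],0],[[0,0.0107,-0.004],0],[[0,0,0],0],[[0,0,0],0]]'
python3 -c "
from h import *
th2()
im=imaging.camera('scene');cv2.imwrite('pics/scene9.png',cv2.resize(im[60:260,200:420],None,fx=3,fy=3)[:,:,::-1])"
```

```text
clock: 16.18
ee_pos: [0.6318, -0.0884, 0.2716]
ee_rot: [0.001, 0.686, 0.727, 0.0]
force: [-2.6, -3.9, 6.8]
width: 0.0098
t 16.18 tcp [ 0.6318 -0.0884  0.2716] fix [ 0.0521 -0.0016  0.2716] yaw 1.6285 zax [ 0.002 -0.    -1.   ] F fix [-2.82 -3.71  6.8 ] w 0.0098 j [ 0.61  0.51 -0.75  1.51  0.35  1.26 -0.12]
theta 1.076 r err mm 1.96 F radial 7.3 F opening dir -0.6 outward [-0.31  0.95]
```

View pics/scene9.png

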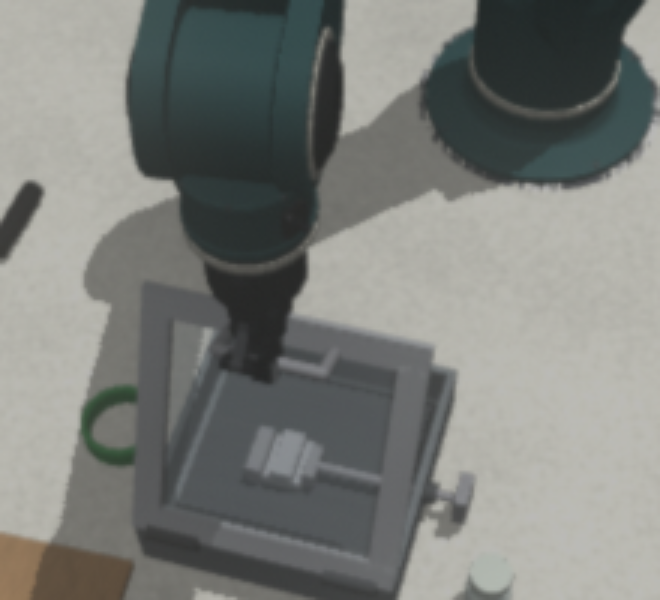

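```bash
python3 - <<'E'
from h import *
L=np.array([(145,283),(433,345)])/3+[200,60]
for t in np.arange(.98,1.2,.03):
    # near edge top face: hinge frame (-.248, +.005)
    P3=[(.123-.248*np.cos(t)+.005*np.sin(t),y,.067+.248*np.sin(t)+.005*np.cos(t)) for y in(-.125,.125)]
    print(round(t,2),(proj("scene",fx(FP,P3))-L).round(1).tolist())
E
```

```text
0.98 [[1.9, -2.3], [1.5, -2.0]]
1.01 [[0.8, -1.4], [0.9, -0.9]]
1.04 [[-0.2, -0.3], [0.3, 0.3]]
1.07 [[-1.3, 0.9], [-0.2, 1.7]]
1.1 [[-2.5, 2.1], [-0.8, 3.1]]
1.13 [[-3.6, 3.5], [-1.5, 4.6]]
1.16 [[-4.7, 4.9], [-2.1, 6.2]]
1.19 [[-5.9, 6.5], [-2.8, 8.0]]
```

Kinematics gives 1.08 rad and the picture 1.04. I go a little further for margin, well below 1.4.

```bash
python3 -m pendant '[[[0,0.007,-0.0025],0],[[0,0.007,-0.0021],0],[[0,0,0],0],[[0,0,0],0]]'
python3 - <<'E'
from h import *
th2()
c,r=CC,np.hypot(.225,.042)
def q(t): t=t+np.arctan2(.042,.225); return c+r*np.array([-np.cos(t),np.sin(t)])
p=q(1.135)
for t in list(np.arange(1.135,.80,-.04))[1:]+[.8]:
    d=np.round(q(t)-p,4);p=p+d;print(round(t,3),"[[0,%g,%g],0],"%(d[0],-d[1]))
E
```

```text
clock: 16.73
ee_pos: [0.6452, -0.0876, 0.2755]
ee_rot: [0.0, 0.686, 0.727, 0.0]
force: [-4.0, -4.8, 5.5]
width: 0.0096
t 16.73 tcp [ 0.6452 -0.0876  0.2755] fix [ 0.0655 -0.0016  0.2755] yaw 1.6286 zax [ 0. -0. -1.] F fix [-4.33 -4.57  5.49] w 0.0096 j [ 0.59  0.53 -0.74  1.47  0.36  1.28 -0.12]
theta 1.136 r err mm 2.0 F radial 6.4 F opening dir -2.8 outward [-0.25  0.97]
1.095 [[0,-0.0088,0.0025],0],
1.055 [[0,-0.0087,0.0028],0],
1.015 [[0,-0.0086,0.0031],0],
0.975 [[0,-0.0085,0.0035],0],
0.935 [[0,-0.0083,0.0038],0],
0.895 [[0,-0.0082,0.0042],0],
0.855 [[0,-0.008,0.0045],0],
0.815 [[0,-0.0078,0.0048],0],
0.8 [[0,-0.0028,0.0018],0],
```

```bash
python3 -m pendant '[[[0,-0.0088,0.0025],0],[[0,-0.0087,0.0028],0],[[0,-0.0086,0.0032],0],[[0,-0.0085,0.0036],0],[[0,-0.0083,0.0039],0],[[0,-0.0082,0.0043],0],[[0,-0.008,0.0046],0],[[0,0,0],0]]'
python3 -c "
from h import *
th2()"
```

```text
clock: 17.73
ee_pos: [0.5859, -0.091, 0.2505]
ee_rot: [0.0, 0.686, 0.727, 0.0]
force: [0.5, -5.3, 4.3]
width: 0.0095
t 17.73 tcp [ 0.5859 -0.091   0.2505] fix [ 0.0061 -0.0014  0.2505] yaw 1.6287 zax [ 0.001 -0.    -1.   ] F fix [ 0.21 -5.32  4.35] w 0.0095 j [ 0.68  0.44 -0.76  1.66  0.32  1.18 -0.1 ]
theta 0.856 r err mm 1.45 F radial 3.6 F opening dir 2.4 outward [-0.51  0.86]
```

Low forces. One last step of about 0.04 rad, then I check by camera.

```bash
python3 -m pendant '[[[0,-0.004,0.0024],0],[[0,-0.003,0.0018],0],[[0,0,0],0],[[0,0,0],0],[[0,0,0],0]]'
python3 - <<'E'
from h import *
th2()
im=imaging.camera('scene');cv2.imwrite('pics/scene10.png',cv2.resize(im[80:230,220:380],None,fx=5,fy=5,interpolation=2)[:,:,::-1])
im=imaging.camera('wrist');cv2.imwrite('pics/wrist10.png',im[:,:,::-1])
E
```

```text
clock: 18.35
ee_pos: [0.579, -0.0913, 0.2458]
ee_rot: [-0.0, 0.686, 0.727, 0.0]
force: [1.5, -5.5, -1.0]
width: 0.0097
t 18.35 tcp [ 0.579  -0.0913  0.2458] fix [-0.0008 -0.0014  0.2458] yaw 1.6288 zax [ 0.  0. -1.] F fix [ 1.19 -5.57 -1.03] w 0.0097 j [ 0.69  0.43 -0.76  1.68  0.32  1.16 -0.1 ]
theta 0.82 r err mm 1.07 F radial -1.5 F opening dir 0.4 outward [-0.54  0.84]
```

View pics/scene10.png

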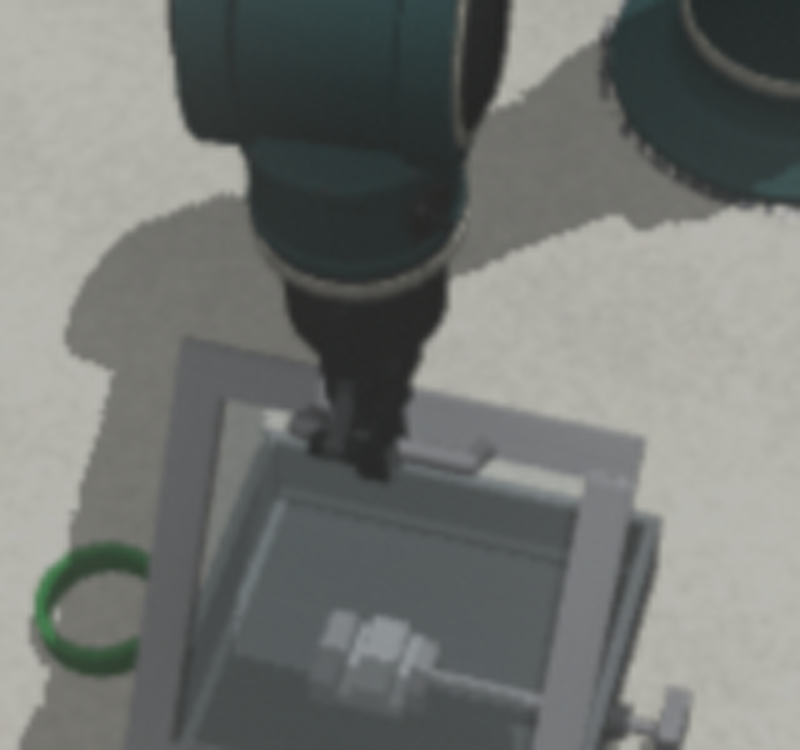

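View pics/wrist10.png

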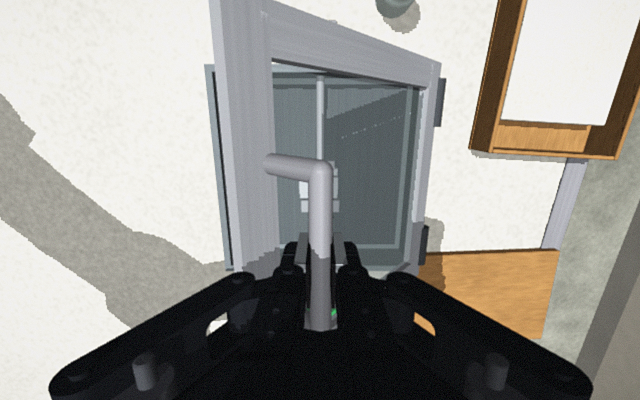

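```bash
python3 - <<'E'
from h import *
L=up([(185,336),(645,438)],220,80)
for t in np.arange(.7,.92,.03):
    P3=[(.123-.248*np.cos(t)+.005*np.sin(t),y,.067+.248*np.sin(t)+.005*np.cos(t)) for y in(-.125,.125)]
    print(round(t,2),(proj("scene",fx(FP,P3))-L).round(1).tolist())
o=telemetry.get_obs();print(o["clock"],np.abs(o["qd"]).max())
for n in("jar","tape_roll","flask"): print(n,[(np.round(q["xyz"],3),round(q["score"],2)) for q in imaging.look_for("scene",n)[:1]])
E
```

```text
0.7 [[2.6, 0.4], [1.2, -0.4]]
0.73 [[1.8, 0.5], [0.9, -0.1]]
0.76 [[0.9, 0.8], [0.5, 0.3]]
0.79 [[-0.0, 1.1], [0.1, 0.7]]
0.82 [[-1.0, 1.5], [-0.3, 1.3]]
0.85 [[-1.9, 2.0], [-0.7, 1.9]]
0.88 [[-2.9, 2.6], [-1.2, 2.7]]
0.91 [[-3.9, 3.3], [-1.6, 3.5]]
18.45 0.0014749361467049937
jar [(array([0.659, 0.123, 0.064]), 0.57)]
tape_roll [(array([ 0.596, -0.29 ,  0.026]), 0.6)]
flask [(array([ 0.623, -0.086,  0.161]), 0.39)]
```

```bash
python3 -c "
from rig import job
print(job.sign_off())"
```

```text
the job is handed in; nothing more can be done
None
```

The jaw is clamped on the spacer, and the job ended with the gripper holding the cover still just below the balance point. I handed it in at about 18.6 s; no verdict was reported.

- **Jaw:** I pushed it in by the upright plate until the spacer seated on the stop, pressed to about 20 N, and backed off. Later pictures show jaw, spacer and stop closed up with no gap. The force still on the spacer after backing off could not be measured.
- **Cover:** I gripped the bar and raised the cover to about 1.14 rad by the arm's position. I then eased it down to about 0.82 rad by the arm's position, or about 0.79 by the scene picture. At the last check the arm was still and the forces were under 6 N.
- **Checks that disagreed:**
  - The scene picture gave a smaller cover angle than the arm's position (1.04 against 1.08 rad near the top), so I raised it a little further for margin.
  - My first arc was a few mm too tight and loaded the bar radially with about 33 N. My correction overshot to about 46 N the other way. I refitted the arc and it ran low after that.
- **Bystanders:** The jar and tape roll were re-detected where they started, within detector error. The flask re-detection was false, with a low score and a position on the cover. I did not re-check the mug, driver or wide tape, but the planned path stayed clear of them.

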